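# Roll a hybridisation bottle up its dock and close the keeper

## Robot

A 7-joint arm with a two-finger parallel gripper is mounted at the origin on a cart in front of the work surface, level with it; the furniture and walls round the work are solid. World frame = base frame: x ahead of the robot, y to its left, z up, the work surface at z = 0. Lengths are in m, angles in rad, forces in N, time in s.
With the tool pointing down it reaches from about 0.425 to 0.95 m from the base axis. Payload 4.7 kg.
Tool frame: the origin (TCP) lies between the finger pads; the fingertips stand 19 mm ahead of it and the grasp point (between the pads) is the TCP; z points along the fingers, y is the direction in which the jaws open and shut (so a half turn about z gives the same grasp; the last joint's range is limited). The gripper opens to 87 mm and grips with 3 to 60 N. Pads are 19 mm wide; open, the fingers measure 117 mm over their backs; the gripper's body (75 mm by 190 mm) begins 51 mm behind the grasp point.
Start: joints at [1.205, 0.469, -0.049, 1.532, 0.024, 1.141, -0.082], TCP at [0.223, -0.637, 0.242] pointing down, gripper open.
Joint ranges: [-2.59, 2.59], [-0.33, 1.99], [-1.39, 1.29], [0.1, 2.45], [-1.04, 4.18], [0.21, 1.99], [-2.66, 2.66]. Speed limits (rad/s): [2.57, 2.57, 3.14, 3.14, 3.14, 3.14, 3.14].

## Interface

Orientations are given as a 3x3 rotation matrix whose columns are the frame's x, y, z axes.
In Python, from rig import robot, cams gives the robot as it stands. Calls block until the motion is done:
- robot.goto(position, orientation): joint-space move of the TCP to a pose.
- robot.move_straight(position, rotation=None, feed=0.15, force_limit=None): straight line of the TCP; rotation=None keeps the orientation; feed is the mean speed in m/s. With force_limit (N) it stops when the force on the tool has changed by that much, and returns True; else False.
- robot.goto_joints(angles): joint-space move.
- robot.set_gripper(opening, squeeze=None): finger opening in m; squeeze is the grip in N (None keeps the last); returns when the fingers have stopped.
- robot.dwell(seconds).
- robot.inverse_kinematics(position, orientation): joint angles nearest the present ones, or None.
- robot.get_obs(): the state.
- cams.read_camera(name): name is "side" or "top" or "wrist"; returns (picture, depth): 400x640x3 uint8, red, green, blue; 400x640 float32, m along the optical axis (not along the pixel's ray), 0 where there is no reading.
- cams.calibration(name): a dict with "fx", "fy", "cx", "cy" (pixels), "distortion" ([k1, k2, p1, p2, k3] as OpenCV has them; the pictures are not rectified), "rvec" (rotation vector, rad) and "tvec" (3), from world to camera coordinates, as OpenCV has them. Camera axes: x right, y down, z forward; pixel columns grow to the right and rows downward; lengths in m; the calibration is good to about 2 mm. A picture is of the moment at which its call begins: read the wrist's pose just before it. calibration takes no time and is no camera call; for the wrist camera it gives the pose at the moment of the call.
A pose or a line that the arm cannot do raises robot.Unreachable and nothing moves.
- robot.finish_job(): hands the job in, once; it reports no verdict.
Trained networks look in the newest picture that a camera, given by its name, has taken for a name from the list of things; names that differ only in an ending like _2 or _b are one class to them, and where a whole thing is asked for, a point or a joint stands for the part that bears it (a point fixed in the world has none). Each returns a list of dicts, best first, with "conf" (0 to 1); they miss things now and then, are a little off and sometimes report something else, mostly with a low value. They report only what shows in the picture. A call takes as long as a camera call.
- cams.find_in(target, camera): "extent" ([left, top, right, bottom] in pixels, round what is visible of it).
- cams.regions_of(target, camera): "pixels" (400x640 bool, what is visible of it) and "extent" ([left, top, right, bottom] in pixels, round what is visible of it).
The state is a dict: "t": time; "joints": joint angles; "qd": joint speeds; "joint_torque": joint torques, N m; "position": TCP position; "ee_rot": TCP orientation; "contact_force": force on the tool from outside, world axes, zero at the start; "moment": the same for the moment, N m; "gripper_width": finger opening in m.
Only numpy, scipy, OpenCV 4.12 (cv2) and the standard library are available. Lean on these libraries where they do the work, as an engineer would, in place of code of your own. Each camera call takes 0.05 s, during which the arm holds its last target.

## Task

With the fingertips behind it, gently push the amber bottle that lies at the foot of the metal dock up the ramp, never letting it get away from you or run back down, until it drops into the seat against the end stop. Then push the small steel keeper arm at the side of the dock round behind the bottle as far as it will go. Do not pick the bottle up, and leave the upright tube, the small dye bottle and the timer standing where they are.

Things in the scene. Friction and masses are not known exactly. Their poses are not given: they have to be found in the camera images.
- ramp: Fixed aluminium docking ramp, 252 (x) x 176 (y) mm; pose varies. Origin: centre of its underside; x points up the ramp to the end stop, y to its left (keeper side), z up. A 9 degree slope rises from x = -117 mm to a crest at x = 72.5, z = 39; then a flat seat at z = 36 up to the stop's face at x = 110.5 (stop top z = 70). Side rails, 160 apart inside, 8 thick, rise 10 above slope and seat.
- slope (a point): Middle of the crest of the slope (ramp x = 72.5 mm, z = 39 mm). x axis up the slope, y left, z out of the slope surface. Across the foot, 168 mm down the slope from here, is the upper face of a lip 8 mm high and 6 mm thick that the bottle starts against.
- seat (a point): Where the middle of the bottle is when it is docked: ramp x = 85 mm, y = 0, z = 61 mm (25 mm above the seat); axes as the ramp's. The bottle has about 0.5 mm of play there.
- bottle: Bottle lying across the ramp: 150 mm long, a white cap 50 mm across and 22 long at each end (it rolls on these), amber barrel 45 mm across between. 0.2 to 0.4 kg. Origin: its middle, on the axis; y is the long axis. Starts at the foot, 150 mm down-slope from the crest. Let go, it rolls back; above 0.28 m/s it is running away: push at about 0.05. Past the crest it drops into the seat and stays.
- keeper (a joint): Angle of a flat steel arm on an upright pin left of the dock, rad, positive anticlockwise from above. At 0 it points down the ramp and 0.5 rad outwards, at 0.5 straight down the ramp (ramp -x), at its end stop 2.07 straight across (ramp -y) behind the docked bottle: closed. Starts at 0 to 0.4. Friction 0.03 N m keeps it where it is left.
- keeper_pivot (a point): Axis of the keeper's pin, half-way up the arm: ramp x = 46 mm, y = 96 mm, z = 67 mm. The hub has 9 mm radius.
- keeper_tip (a point): Rounded end of the keeper arm, half-way up it, 57.5 mm from the pin's axis. The arm is 7 mm thick and 16 mm high (z = 59 to 75 mm).
- tube: Upright clear tube with a red cap, 33 mm across, 111 mm high, standing loose to the left of the foot of the dock. Origin: centre of its underside. Leave alone.
- dye_bottle: Small upright bottle with a pale cap, 32 mm across, 62 mm high, standing loose to the right of the dock. Origin: centre of its underside. Leave alone.
- timer: White bench timer lying loose to the right, 67 x 63 x 19 mm. Origin: centre of its underside. Leave alone.

How it is judged:
By the outcome, as a careful person would: the job done as asked, in the order asked, and still so for the second after the job is handed in, with the robot touching nothing.
It also fails if it takes over 54 s, if anything falls off the work surface, if the arm or the gripper's body presses on something with over 40 N, if the wrist force passes 120 N, or if a joint passes its speed limit or range.

## Working session

There is one attempt and no reset: what is moved stays moved. The work goes in short steps, each a Python script; the robot and the scene stay as the last script left them, time stands still between calls to the robot, and variables do not carry over. Pictures are saved under pics/ and viewed, and the job is handed in when it is done.

```bash
mkdir -p pics; ls
python3 - <<'E'
from rig import robot, cams
import cv2,numpy as np
o=robot.get_obs();print(o['t'],o['position'],o['ee_rot'])
for c in ['top','side']:
    p,d=cams.read_camera(c); cv2.imwrite(f'pics/{c}0.png',p[:,:,::-1]); np.savez(f'{c}0.npz',p=p,d=d)
    k=cams.calibration(c); print(c,{a:np.round(b,3) for a,b in k.items()})
    for n in ['ramp','bottle','keeper','tube','dye_bottle','timer']:
        r=cams.find_in(n,c); print(n,[(x['extent'],round(x['conf'],2)) for x in r[:2]])
print(robot.get_obs()['t'])
E
```

```text
pics
0.0 [ 0.22288288 -0.63652988  0.24048382] [[ 9.43806455e-01  3.30497885e-01 -7.22959075e-04]
 [ 3.30498669e-01 -9.43804631e-01  1.85719813e-03]
 [-6.85320675e-05 -1.99177260e-03 -9.99998014e-01]]
top {'fx': np.float64(500.31), 'fy': np.float64(500.31), 'cx': np.float64(318.484), 'cy': np.float64(198.696), 'distortion': array([0.032, 0.   , 0.   , 0.   , 0.   ]), 'rvec': array([ 2.145, -2.064,  0.233]), 'tvec': array([-0.106,  0.597,  1.336])}
ramp [([245.9, 154.3, 326.9, 250.4], 0.7)]
bottle [([268.1, 215.3, 323.3, 241.7], 0.57)]
keeper [([248.6, 153.3, 330.3, 251.4], 0.25)]
tube [([237.7, 245.4, 254.6, 261.1], 0.75), ([249.7, 150.1, 330.5, 253.0], 0.17)]
dye_bottle [([268.4, 213.7, 320.0, 241.4], 0.62), ([328.0, 184.6, 338.5, 199.0], 0.49)]
timer [([397.1, 230.2, 424.9, 258.2], 0.58)]
side {'fx': np.float64(404.122), 'fy': np.float64(404.122), 'cx': np.float64(315.515), 'cy': np.float64(202.312), 'distortion': array([0.01, 0.  , 0.  , 0.  , 0.  ]), 'rvec': array([ 2.114,  0.046, -0.036]), 'tvec': array([-0.573,  0.04 ,  1.109])}
ramp [([273.3, 172.2, 377.8, 244.3], 0.92)]
bottle [([279.2, 190.5, 310.4, 237.6], 0.68)]
keeper [([311.0, 176.1, 333.1, 183.5], 0.69)]
tube [([268.6, 162.8, 279.5, 200.5], 0.67)]
dye_bottle [([334.9, 231.0, 350.9, 257.5], 0.74), ([271.3, 162.7, 278.8, 200.5], 0.59)]
timer []
0.7
```

Run:
```python
import cv2
for c,(x0,y0,x1,y1) in {'top':(220,130,440,280),'side':(230,140,420,280)}.items():
    p=cv2.imread(f'pics/{c}0.png'); s=800/(x1-x0)
    cv2.imwrite(f'pics/{c}0z.png',cv2.resize(p[y0:y1,x0:x1],None,fx=s,fy=s,interpolation=cv2.INTER_CUBIC))
```

```text
(no output)
```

View pics/top0.png

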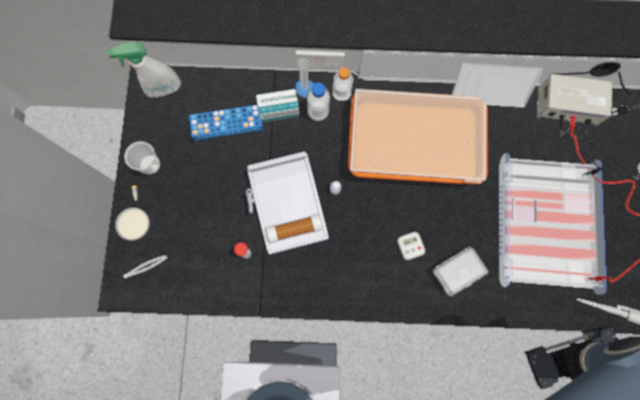

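View pics/side0.png

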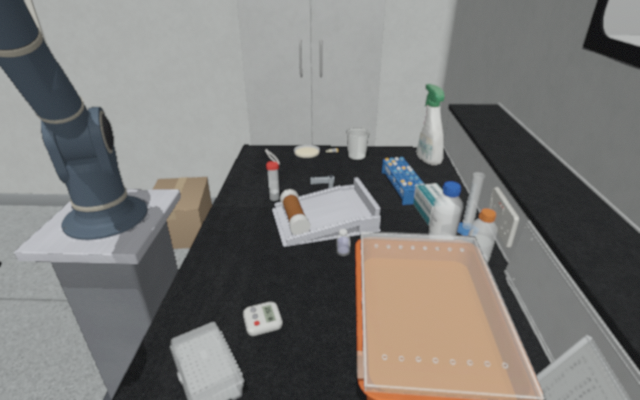

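```bash
cat > h.py <<'E'
import numpy as np, cv2
def cam(k):
    K=np.array([[k['fx'],0,k['cx']],[0,k['fy'],k['cy']],[0,0,1.]]);D=np.array(k['distortion'],float)
    R=cv2.Rodrigues(np.array(k['rvec'],float))[0];return K,D,R,np.array(k['tvec'],float)
def cloud(k,d):
    K,D,R,t=cam(k);h,w=d.shape
    uv=np.stack(np.meshgrid(np.arange(w),np.arange(h)),-1).reshape(-1,1,2).astype(np.float64)
    n=cv2.undistortPoints(uv,K,D).reshape(-1,2)
    z=d.reshape(-1,1).astype(float)
    P=np.hstack([n*z,z]); return ((P-t)@R).reshape(h,w,3)
def proj(k,P):
    K,D,R,t=cam(k);return cv2.projectPoints(np.asarray(P,float).reshape(-1,1,3),np.array(k['rvec'],float),t,K,D)[0].reshape(-1,2)
def ray(k,uv,z):
    K,D,R,t=cam(k);n=cv2.undistortPoints(np.array(uv,float).reshape(-1,1,2),K,D).reshape(-1,2)
    d=np.hstack([n,np.ones((len(n),1))])@R;c=-R.T@t
    return c+d*((np.asarray(z)-c[2])/d[:,2])[:,None]
E
python3 - <<'E'
from rig import robot,cams
from h import *
p=np.load('top0.npz');W=cloud(cams.calibration('top'),p['d'])
print('table',np.median(W[262:275,270:330,2]))
for v in range(150,256,6):
    print(v,[tuple((W[v,u]*1000).astype(int)) for u in range(240,336,10)])
cams.read_camera('top')
for n in ['ramp','keeper','bottle','tube','dye_bottle']:
    r=cams.regions_of(n,'top')
    for x in r[:2]:
        m=x['pixels'];q=W[m];print(n,round(x['conf'],2),m.sum(),np.round(np.median(q,0),3),np.round(np.percentile(q[:,2],[5,95]),3),x['extent'])
E
```

```text
table 0.0005388030267559592
150 [(np.int64(755), np.int64(158), np.int64(0)), (np.int64(757), np.int64(128), np.int64(0)), (np.int64(758), np.int64(98), np.int64(0)), (np.int64(760), np.int64(68), np.int64(-3)), (np.int64(760), np.int64(38), np.int64(2)), (np.int64(761), np.int64(8), np.int64(2)), (np.int64(761), np.int64(-21), np.int64(4)), (np.int64(762), np.int64(-51), np.int64(5)), (np.int64(767), np.int64(-81), np.int64(-4)), (np.int64(766), np.int64(-111), np.int64(0))]
156 [(np.int64(736), np.int64(156), np.int64(1)), (np.int64(737), np.int64(126), np.int64(4)), (np.int64(739), np.int64(97), np.int64(1)), (np.int64(740), np.int64(67), np.int64(0)), (np.int64(742), np.int64(37), np.int64(0)), (np.int64(720), np.int64(2), np.int64(71)), (np.int64(722), np.int64(-25), np.int64(69)), (np.int64(745), np.int64(-52), np.int64(0)), (np.int64(745), np.int64(-82), np.int64(5)), (np.int64(748), np.int64(-112), np.int64(-2))]
162 [(np.int64(719), np.int64(155), np.int64(-1)), (np.int64(720), np.int64(126), np.int64(-1)), (np.int64(721), np.int64(96), np.int64(-1)), (np.int64(701), np.int6
[... 6965 characters left out ...]
nt64(456), np.int64(-6), np.int64(-3)), (np.int64(456), np.int64(-35), np.int64(2)), (np.int64(457), np.int64(-64), np.int64(1)), (np.int64(459), np.int64(-92), np.int64(-2)), (np.int64(460), np.int64(-121), np.int64(3))]
ramp 0.84 4687 [0.614 0.015 0.032] [0.007 0.069] [243.4, 152.0, 328.0, 250.5]
keeper 0.66 24 [0.609 0.111 0.076] [0.071 0.082] [249.9, 193.8, 255.5, 195.3]
bottle 0.94 887 [ 0.517 -0.016  0.06 ] [0.045 0.067] [264.9, 213.2, 320.5, 243.1]
bottle 0.44 97 [0.599 0.108 0.073] [0.006 0.08 ] [244.9, 192.0, 254.2, 211.6]
tube 0.52 164 [0.446 0.113 0.11 ] [0.016 0.116] [239.2, 246.5, 253.1, 258.2]
dye_bottle 0.49 125 [ 0.64  -0.128  0.046] [0.004 0.064] [325.7, 182.2, 336.7, 196.3]
```

View pics/top0z.png

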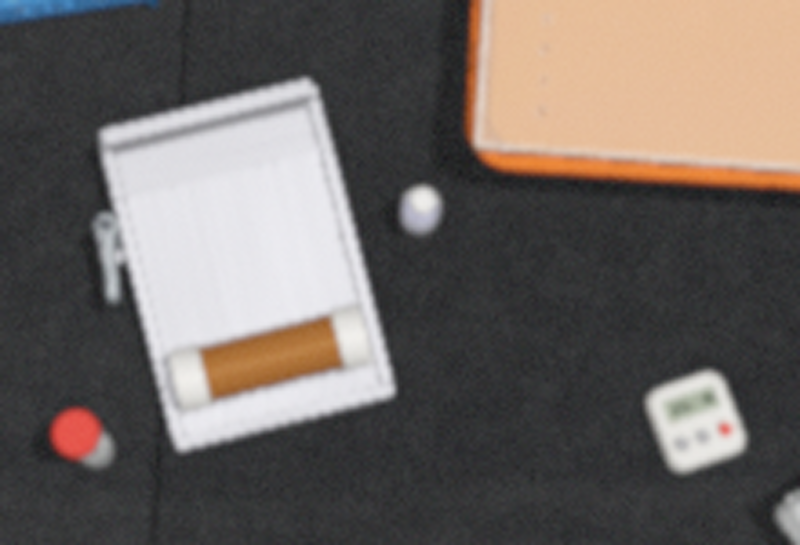

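View pics/side0z.png

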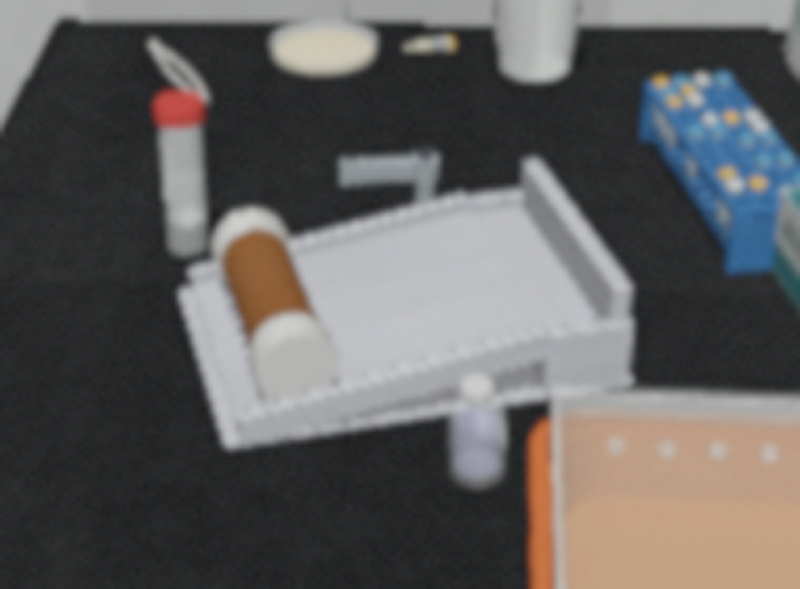

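```bash
cat > fit.py <<'E'
from h import *
from scipy.optimize import minimize,least_squares
def T(p): # x,y,yaw
    c,s=np.cos(p[2]),np.sin(p[2]);return np.array([[c,-s,0],[s,c,0],[0,0,1]]),np.array([p[0],p[1],0])
def hull_pts(p):
    R,t=T(p);L=[]
    for y in(-.088,.088):
        for x,z in[(-.126,0),(-.126,.0185),(.126,0),(.126,.07),(.1105,.07)]: L.append((x,y,z))
    return np.array(L)@R.T+t
def sil(k,p,S=4):
    q=proj(k,hull_pts(p));m=np.zeros((400*S,640*S),np.uint8)
    h=cv2.convexHull(q.astype(np.float32)).reshape(-1,2)
    cv2.fillConvexPoly(m,np.round((h+.5)*S*16-8).astype(np.int32),255,shift=4)
    return cv2.resize(m,(640,400),interpolation=cv2.INTER_AREA)/255.
E
python3 - <<'E'
from rig import robot,cams
from fit import *
k=cams.calibration('top');z=np.load('top0.npz');W=cloud(k,z['d'])
# corners init
c=ray(k,[(247.5,166),(306,152.5),(328.6,238.6),(269.5,253.7)],[.07,.07,.0185,.0185]);print(np.round(c,4))
M=np.array([[.126,.088],[.126,-.088],[-.126,-.088],[-.126,.088]])
def f(p):
    R,t=T(p);return ((M@R[:2,:2].T+t[:2])-c[:,:2]).ravel()
r=least_squares(f,[.6,0,.2]);print(np.round(r.x,4),np.round(r.fun*1000,1))
# bright silhouette, table dark
g=z['p'].astype(float); 
soft=np.clip((g.max(2)-45)/(190-45),0,1)
R0,t0=T(r.x)
box=sil(k,r.x)>0; box=cv2.dilate(box.astype(np.uint8),np.ones((13,13)))>0
# exclude keeper area
q=proj(k,(np.array([[.046,.096,.067],[-.02,.11,.067]])@R0.T+t0));print('keeper px',q)
ex=np.zeros((400,640),np.uint8);cv2.line(ex,tuple(q[0].astype(int)),tuple(q[1].astype(int)),1,14);
ex[183:216,243:257]=1
w=box&(ex==0)
soft=np.where(soft>.5,1.,soft)*0+ (g.max(2)>100)
# bottle is amber >100 in red
def cost(p): return ((sil(k,p)-soft)[w]**2).sum()
b=minimize(cost,r.x,method='Nelder-Mead',options=dict(initial_simplex=r.x+np.array([[0,0,0],[.006,0,0],[0,.006,0],[0,0,.03]])))
print(b.x,b.fun,cost(r.x)); np.save('ramp.npy',b.x)
R,t=T(b.x)
# depth-check in ramp frame
m=w&(sil(k,b.x)>.9);L=(W[m]-t)@R
s=(abs(L[:,1])<.07)&(L[:,0]>-.06)&(L[:,0]<.06)
A=np.c_[L[s,0],L[s,1],np.ones(s.sum())];print('plane',np.linalg.lstsq(A,L[s,2],rcond=None)[0],'expect',np.tan(np.radians(9)),0,.039-.0725*np.tan(np.radians(9)))
im=z['p'][:,:,::-1].copy();im=cv2.resize(im[130:280,220:440],None,fx=3.6,fy=3.6,interpolation=cv2.INTER_CUBIC)
for pp in hull_pts(b.x),:
    for u in proj(k,pp):cv2.circle(im,tuple(((u-[220,130]+.5)*3.6).astype(int)),3,(0,255,0),-1)
al=.15708
D=.150;bc=np.array([.0725-D*np.cos(al)-.025*np.sin(al),0,.039-D*np.sin(al)+.025*np.cos(al)])
for pt in ([bc+[0,.075,.0],bc-[0,.075,0],[.046,.096,.075]]):
    u=proj(k,R@np.array(pt)+t)[0];cv2.circle(im,tuple(((u-[220,130]+.5)*3.6).astype(int)),3,(0,0,255),-1)
cv2.imwrite('pics/fit1.png',im)
print('bottle',R@bc+t,'seat',R@[.085,0,.061]+t,'piv',R@[.046,.096,.067]+t)
E
```

```text
[[ 0.6869  0.1216  0.07  ]
 [ 0.7335 -0.0421  0.07  ]
 [ 0.4963 -0.1159  0.0185]
 [ 0.4469  0.0497  0.0185]]
[0.5909 0.0033 0.2922] [-0.7  2.3  3.4 -2.5 -0.7 -1.4 -2.   1.6]
keeper px [[250.36658573 193.78336515]
 [250.73639954 217.44512754]]
[0.59368342 0.00531829 0.2917287 ] 94.599569396386 187.6610226835832
plane [ 0.1010987  -0.00639046  0.02849166] expect 0.15838444032453627 0 0.027517128076471123
bottle [ 0.51748104 -0.01756501  0.04022698] seat [0.67509201 0.02976499 0.061     ] piv [0.61012943 0.11049209 0.067     ]
```

View pics/fit1.png

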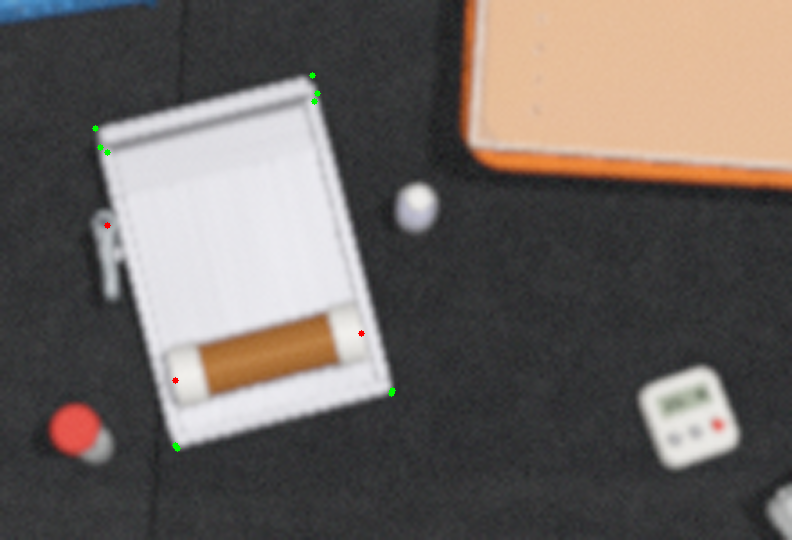

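Run:
```python
from rig import robot,cams
from fit import *
p=np.load('ramp.npy');y=p[2]
O=np.array([[np.cos(y),np.sin(y),0],[np.sin(y),-np.cos(y),0],[0,0,-1]])
robot.goto(np.array([.55,-.01,.34]),O)
o=robot.get_obs();print(o['t'],o['position'],o['joints'],o['contact_force'])
im,d=cams.read_camera('wrist');k=cams.calibration('wrist');K,D,R,t=cam(k);print(-R.T@t,R[2],k['fx'])
import pickle;pickle.dump((im,d,k),open('w1.pkl','wb'));cv2.imwrite('pics/w1.png',im[:,:,::-1])
for n in ['ramp','bottle','keeper','keeper_tip']:
    r=cams.find_in(n,'wrist'); print(n,[(x['extent'],round(x['conf'],2)) for x in r[:2]])
```

```text
3.5333 [ 0.55009916 -0.01122286  0.33972593] [ 0.44418851  0.24534264 -0.60900533  1.67062393  0.14614319  1.2718793
 -1.47505459] [-0.71756335 -0.44224665  0.30932457]
[0.61969302 0.00881737 0.48367282] [-0.2520654  -0.07491497 -0.96480609] 281.8386289341632
ramp [([242.3, 41.3, 382.4, 208.4], 0.66)]
bottle [([270.4, 172.8, 372.5, 205.4], 0.72)]
keeper [([242.1, 95.3, 260.6, 147.0], 0.97)]
keeper_tip [([244.4, 44.1, 379.5, 211.3], 0.57)]
```

View pics/w1.png

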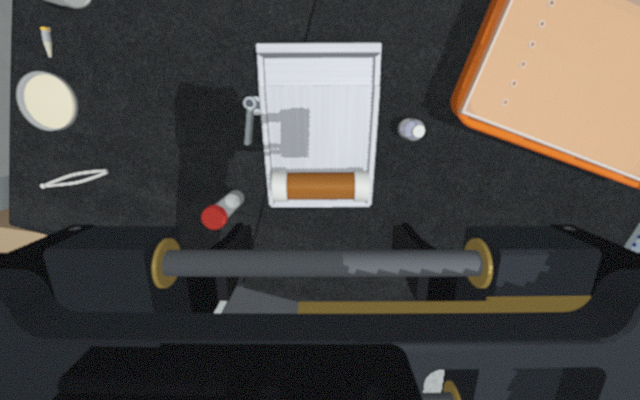

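```bash
cat > fit2.py <<'E'
from fit import *
import pickle
im,d,k=pickle.load(open('w1.pkl','rb'))
p0=np.load('ramp.npy')
g=im.max(2).astype(float); tgt=(g>110).astype(float)
a0=sil(k,p0);box=cv2.dilate((a0>0).astype(np.uint8),np.ones((11,11)))>0
ex=np.zeros((400,640),bool);ex[90:152,235:265]=1;ex[185:,:264]=1
w=box&~ex
def cost(p): return ((sil(k,p)-tgt)[w]**2).sum()
b=minimize(cost,p0,method='Nelder-Mead',options=dict(initial_simplex=p0+np.array([[0,0,0],[.006,0,0],[0,.006,0],[0,0,.03]])))
print(p0,cost(p0),b.x,b.fun);np.save('ramp2.npy',b.x)
S=5;x0,y0,x1,y1=230,30,390,225
z=cv2.resize(im[y0:y1,x0:x1,::-1],None,fx=3,fy=3,interpolation=cv2.INTER_CUBIC)
R,t=T(b.x)
def dot(P,c):
    for u in proj(k,np.atleast_2d(P)@R.T+t):cv2.circle(z,tuple(((u-[x0,y0]+.5)*3).astype(int)),2,c,-1)
dot([(x,y,zz) for y in(-.088,.088) for x,zz in[(-.126,.0185),(.126,.07),(.1105,.07)]],(0,255,0))
dot([(.0725,-.08,.039),(.0725,.08,.039),(.1105,.08,.046),(.1105,-.08,.046)],(255,0,0))
al=np.radians(9);D=.150;bc=np.array([.0725-D*np.cos(al)-.025*np.sin(al),0,.039-D*np.sin(al)+.025*np.cos(al)])
dot([bc+[0,.075,0],bc-[0,.075,0],[.046,.096,.075]],(0,0,255))
for q in (0,.2,.4):
    f=q-.5;dot([.046-.0575*np.cos(f),.096-.0575*np.sin(f),.075],(0,255,255))
cv2.imwrite('pics/fit2.png',z)
E
python3 fit2.py
```

```text
[0.59368342 0.00531829 0.2917287 ] 572.4376163014225 [0.59391245 0.00586395 0.30053047] 514.4053979238754
```

View pics/fit2.png

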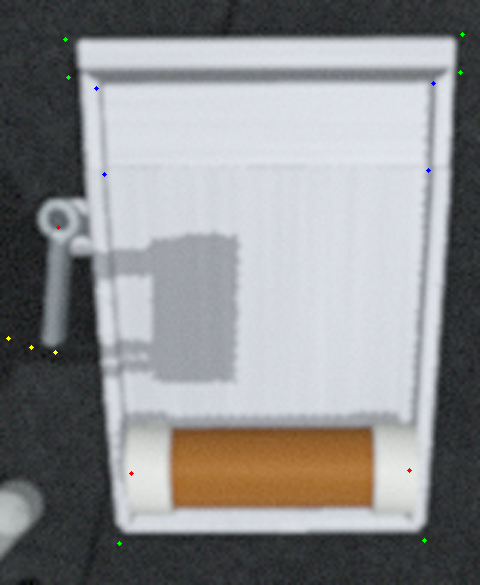

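```bash
cat > fit3.py <<'E'
from fit import *
import pickle
im,d,k=pickle.load(open('w1.pkl','rb'));p0=np.load('ramp2.npy')
F=[((118,530),(-.126,.088,.0178)),((428,528),(-.126,-.088,.0178)),((104,163),(.0725,.08,.039)),((427,163),(.0725,-.08,.039)),((60,219),(.046,.096,.075)),((103,80),(.1105,.08,.036)),((430,82),(.1105,-.08,.036))]
U=np.array([f[0] for f in F])/3-.5+[230,30];M=np.array([f[1] for f in F])
def res(p):
    R,t=T(p);return (proj(k,M@R.T+t)-U).ravel()
r=least_squares(res,p0,loss='soft_l1');print(r.x,np.round(r.fun.reshape(-1,2),1))
# check with top
r4=least_squares(lambda q:(proj(k,(M@T(q[:3])[0].T+T(q[:3])[1]+[0,0,q[3]]))-U).ravel(),list(p0)+[0]);print(r4.x,np.round(r4.fun.reshape(-1,2),1))
np.save('ramp3.npy',r.x)
from rig import cams
kt=cams.calibration('top')
R,t=T(r.x);im2=cv2.imread('pics/top0.png')[130:280,220:440];im2=cv2.resize(im2,None,fx=3.6,fy=3.6,interpolation=cv2.INTER_CUBIC)
for u in proj(kt,M@R.T+t):cv2.circle(im2,tuple(((u-[220,130]+.5)*3.6).astype(int)),3,(0,255,0),-1)
cv2.imwrite('pics/fit3.png',im2)
# keeper angle from tip zoom (53,342)
tip=ray(k,np.array([[53,342.]])/3-.5+[230,30],[.075])[0];L=(tip-t)@R;v=L[:2]-[.046,.096];print('tip',L,np.hypot(*v),'q',.5+np.arctan2(-v[1],-v[0]))
b=ray(k,np.array([[271,468.]])/3-.5+[230,30],[.062])[0];print('bottle top',(b-t)@R)
E
python3 fit3.py
```

```text
[0.59834572 0.00701795 0.29712792] [[ 0.3  1.6]
 [-1.4  1.6]
 [ 0.3  0.3]
 [ 0.8 -0.6]
 [-0.5 -1. ]
 [-0.4  0.5]
 [ 0.4 -1.1]]
[ 0.5986779   0.00718225  0.29835373 -0.00377098] [[ 0.8  0.9]
 [-1.7  0.7]
 [ 0.7  0.4]
 [ 0.3 -0.6]
 [ 0.  -1. ]
 [-0.1  0.9]
 [-0.2 -0.9]]
tip [-0.01120199  0.10276507  0.075     ] 0.057600645066604166 q 0.38228051981070404
bottle top [-0.07677075 -0.00062102  0.062     ]
```

View pics/fit3.png

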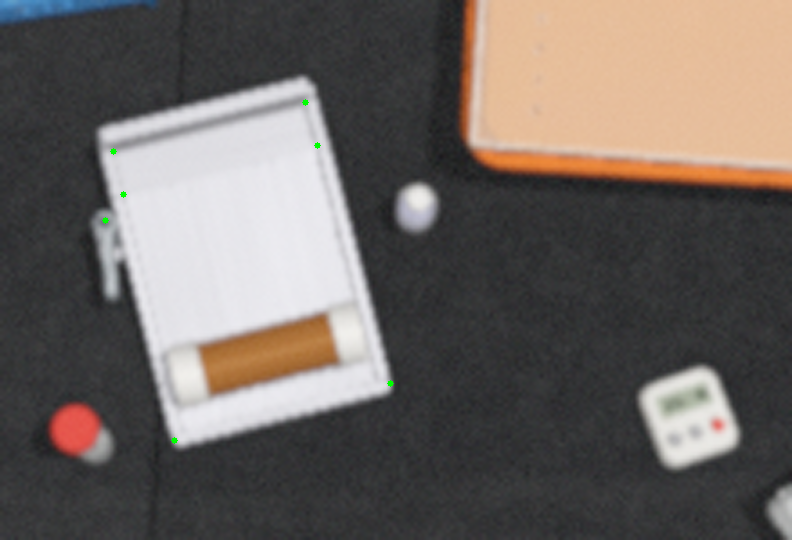

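```bash
cat > r.py <<'E'
from fit import *
from rig import robot,cams
p=np.array([.597,.0065,.296]);R,t=T(p)
y=p[2];O=np.array([[np.cos(y),np.sin(y),0],[np.sin(y),-np.cos(y),0],[0,0,-1]])
al=np.radians(9)
def w(x,y,z): return R@np.array([x,y,z])+t
def axz(x): # axis height for axis at x on slope
    return .039+(x-.0725)*np.tan(al)+.025/np.cos(al)
def shot(name):
    im,d=cams.read_camera('wrist');k=cams.calibration('wrist');cv2.imwrite(f'pics/{name}.png',im[:,:,::-1]);return im,d,k
def st():
    o=robot.get_obs();print(round(o['t'],2),np.round((o['position']-t)@R,4),np.round(R.T@o['contact_force'],2),round(o['gripper_width'],3))
E
python3 - <<'E'
from r import *
robot.set_gripper(.06)
xa=-.0796-.012  # virtual axis
tcp=lambda xa:w(xa-.0225-.0095,0,axz(xa)-.011+.019)
a=tcp(xa);print(a,tcp(.0825))
robot.goto(a+[0,0,.12],O);st()
print(robot.move_straight(a,O,feed=.1,force_limit=10));st()
cv2.imwrite('pics/s2.png',cams.read_camera('side')[0][140:280,230:420,::-1].repeat(4,0).repeat(4,1));shot('w2')
E
```

```text
[ 0.47877525 -0.02955369  0.04632074] [0.6453038  0.02123067 0.07389547]
5.33 [-0.1217 -0.0003  0.1676] [-0.32 -0.6   0.15] 0.06
False
6.68 [-1.231e-01 -1.000e-04  4.680e-02] [ 0.11 -0.05  0.48] 0.06
```

View pics/s2.png

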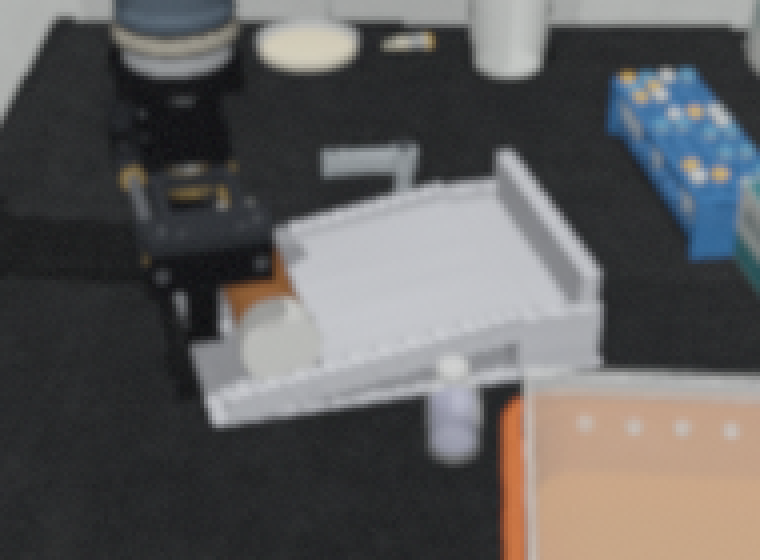

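View pics/w2.png

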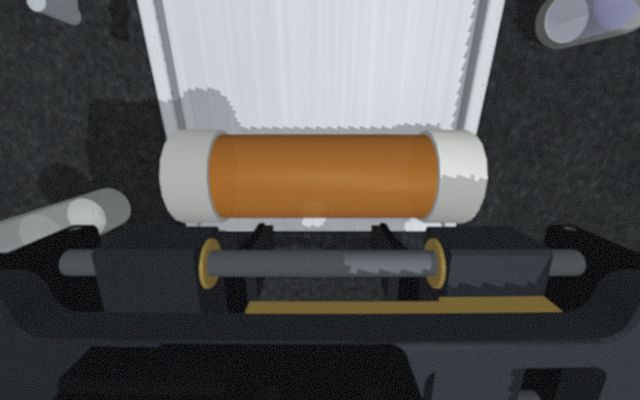

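Run:
```python
from r import *
tcp=lambda xa:w(xa-.0225-.0095,0,axz(xa)-.011+.019)
print(robot.move_straight(tcp(-.03),O,feed=.035,force_limit=8));st()
shot('w3')
```

```text
False
8.72 [-0.062   0.      0.0561] [-2.67 -0.21  2.54] 0.06
```

View pics/w3.png

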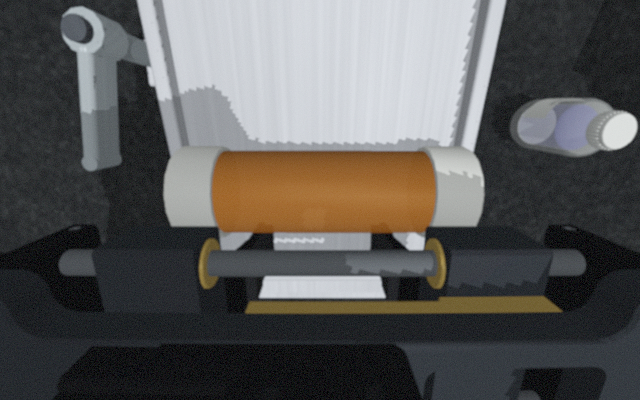

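Run:
```python
from r import *
tcp=lambda xa:w(xa-.0225-.0095,0,axz(xa)-.011+.019)
print(robot.move_straight(tcp(.082),O,feed=.04,force_limit=10));st()
im,d,k=shot('w4')
cv2.imwrite('pics/s4.png',cams.read_camera('side')[0][140:280,230:420,::-1].repeat(4,0).repeat(4,1))
```

```text
True
9.31 [-0.0621  0.0001  0.0559] [ 0.82 -0.43 -0.49] 0.06
```

View pics/w4.png

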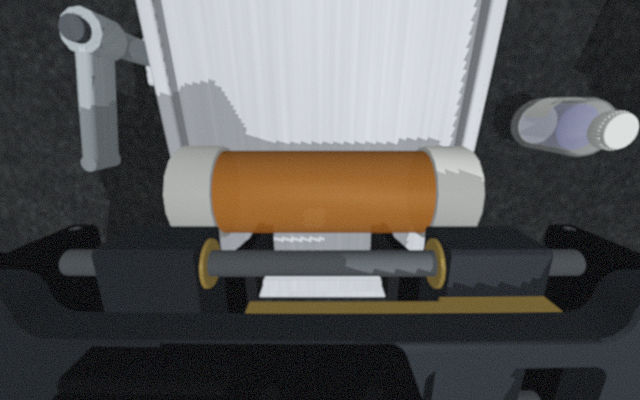

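View pics/s4.png

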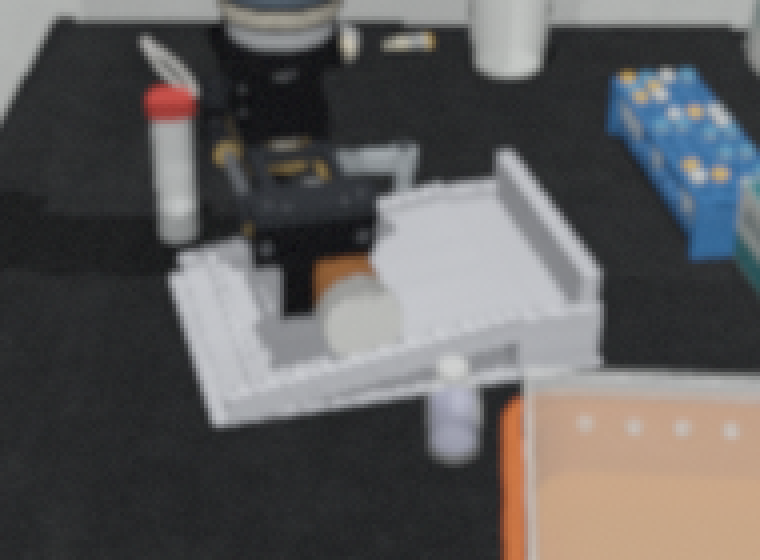

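Run:
```python
from r import *
tcp=lambda xa:w(xa-.0225-.0095,0,axz(xa)-.011+.019)
st()
print(robot.move_straight(tcp(.082),O,feed=.035,force_limit=20));st()
im,d,k=shot('w5')
cv2.imwrite('pics/s5.png',cams.read_camera('side')[0][140:280,230:420,::-1].repeat(4,0).repeat(4,1))
```

```text
9.41 [-0.0628  0.0001  0.0555] [-0.01  0.38 -0.17] 0.06
True
10.19 [-0.0626  0.0001  0.0557] [-0.1  -0.1   0.82] 0.06
```

View pics/w5.png

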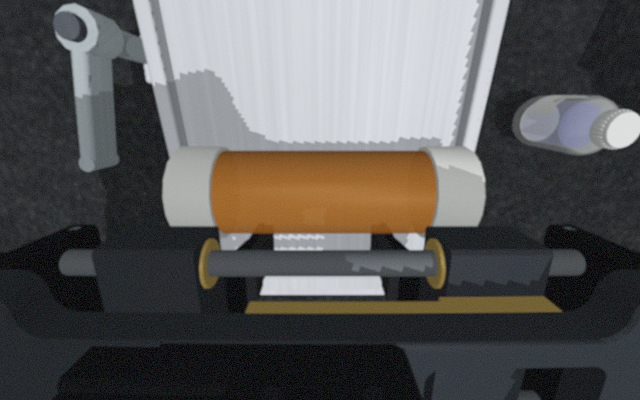

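View pics/s5.png

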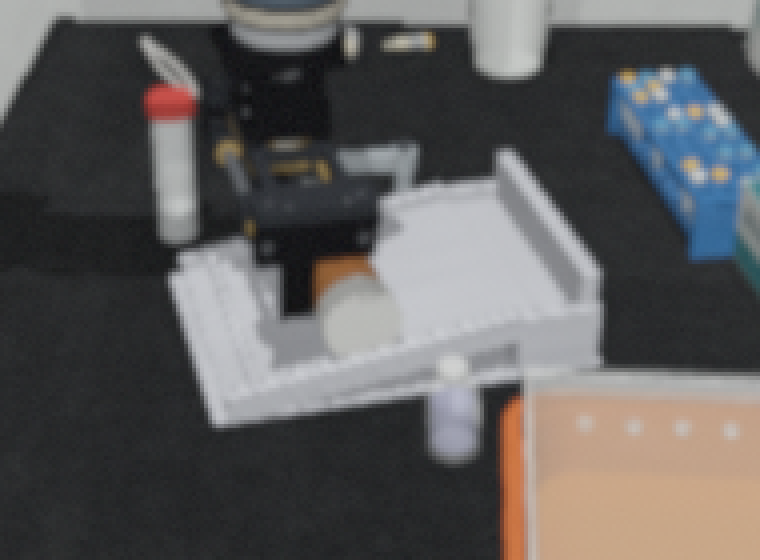

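```bash
cat >> r.py <<'E'
def pose(cx,b,e,cz=None):
    c,s=np.cos(b),np.sin(b)
    n=np.array([c,0,s]);tz=np.array([s,0,-c]);yl=np.cross(tz,n)
    C=np.array([cx,0,axz(cx) if cz is None else cz])
    L=C-.032*n-(.019-e)*tz
    return w(*L),R@np.column_stack([n,yl,tz])
E
python3 - <<'E'
from r import *
print(pose(-.03,0,.011)[1]-O)
for b in (15,20,25,30):
  for cx in(-.03,.03,.083):
    P,Q=pose(cx,np.radians(b),.003);j=robot.inverse_kinematics(P,Q);print(b,cx,P.round(3),None if j is None else np.round(j,2))
E
```

```text
[[0. 0. 0.]
 [0. 0. 0.]
 [0. 0. 0.]]
15 -0.03 [ 0.535 -0.012  0.055] [ 0.37  0.46 -0.47  2.17  0.44  0.32 -1.71]
15 0.03 [0.592 0.005 0.065] [ 0.32  0.51 -0.47  2.04  0.43  0.41 -1.72]
15 0.083 [0.643 0.02  0.073] [ 0.29  0.56 -0.47  1.92  0.43  0.48 -1.72]
20 -0.03 [ 0.534 -0.013  0.052] [ 0.52  0.49 -0.63  2.22  0.85  0.25 -2.08]
20 0.03 [0.592 0.005 0.062] [ 0.32  0.5  -0.44  2.1   0.47  0.27 -1.75]
20 0.083 [0.642 0.02  0.07 ] [ 0.29  0.55 -0.45  1.98  0.46  0.34 -1.75]
25 -0.03 [ 0.534 -0.013  0.049] None
25 0.03 [0.591 0.005 0.059] [ 0.51  0.55 -0.67  2.15  1.1   0.23 -2.33]
25 0.083 [0.642 0.02  0.067] [ 0.44  0.58 -0.63  2.03  0.91  0.28 -2.15]
30 -0.03 [ 0.534 -0.013  0.046] [-0.09  0.44  0.15  2.36  4.11  0.27  0.89]
30 0.03 [0.592 0.005 0.055] None
30 0.083 [0.642 0.02  0.064] [ 0.84  0.92 -1.24  2.07  1.61  0.68 -2.62]
```

Run:
```python
from r import *
b=np.radians(16)
P,Q=pose(-.0300,b,.007)
print(robot.move_straight(P,Q,feed=.03,force_limit=15));st()
im,d,k=shot('w6')
P,Q=pose(-.01,b,.007)
print(robot.move_straight(P,Q,feed=.03,force_limit=15));st()
im,d,k=shot('w7')
```

```text
False
10.82 [-0.064  -0.0001  0.051 ] [ 0.12 -0.44  1.03] 0.06
False
11.69 [-0.044   0.0001  0.054 ] [ 0.3   0.28 -0.04] 0.06
```

View pics/w6.png

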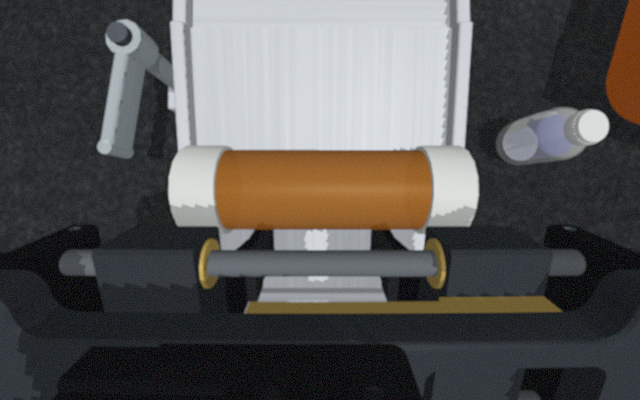

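View pics/w7.png

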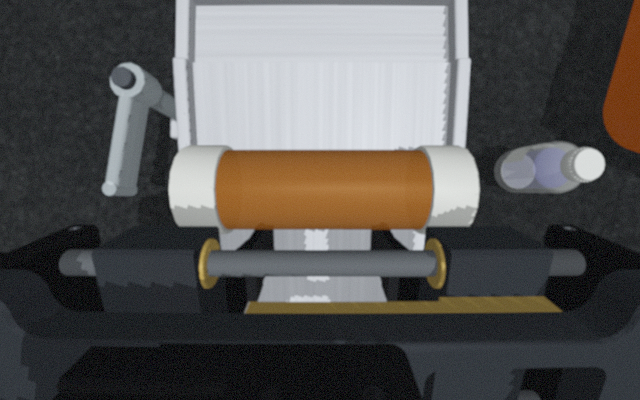

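Run:
```python
from r import *
b=np.radians(16)
P,Q=pose(.055,b,.007)
print(robot.move_straight(P,Q,feed=.035,force_limit=15));st();shot('w8')
```

```text
False
13.78 [ 0.0208 -0.      0.0642] [-0.21 -0.41 -0.07] 0.06
```

View pics/w8.png

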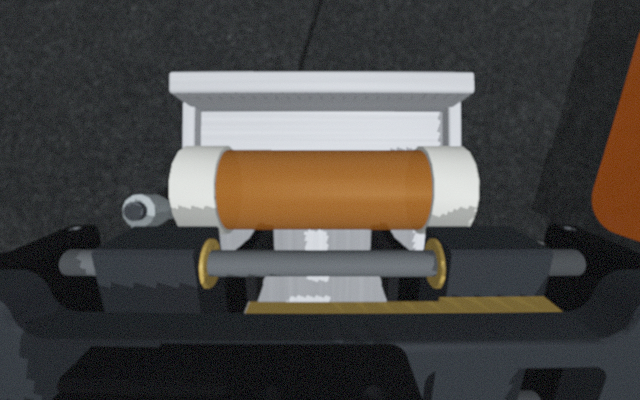

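Still square and in hand, with the bottle at rows 147–228 against the fingers. Next I push it over the crest.

Run:
```python
from r import *
b=np.radians(16)
P,Q=pose(.081,b,.007)
print(robot.move_straight(P,Q,feed=.03,force_limit=15));st();shot('w9')
cv2.imwrite('pics/s9.png',cams.read_camera('side')[0][140:280,230:420,::-1].repeat(4,0).repeat(4,1))
```

```text
False
14.85 [ 0.0469 -0.      0.0683] [ 0.12 -0.48 -0.31] 0.06
```

View pics/w9.png

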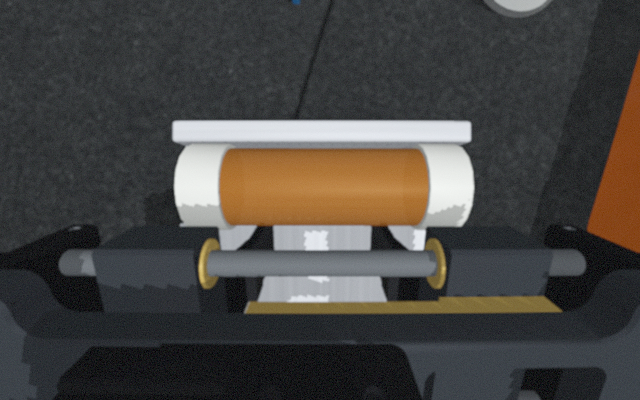

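View pics/s9.png

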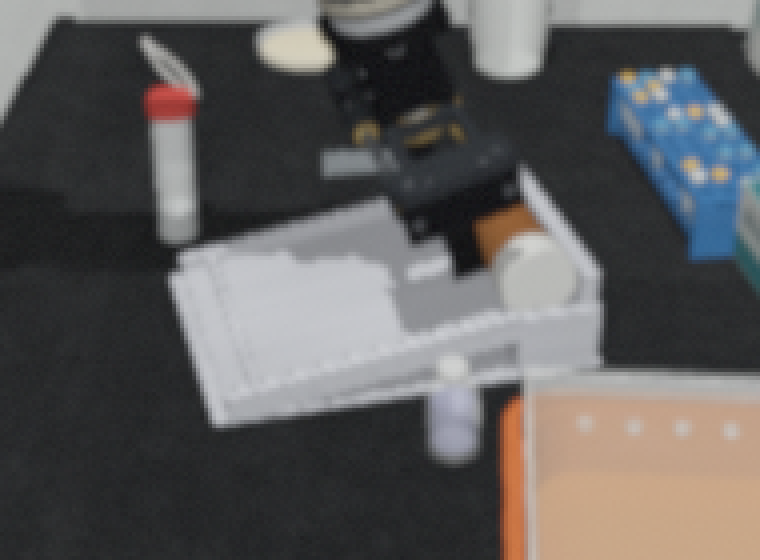

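Run:
```python
from r import *
b=np.radians(16)
P,Q=pose(.06,b,.007)
robot.move_straight(P,Q,feed=.04);st();shot('w10')
P2=P+R@np.array([-.02,0,.17])
robot.move_straight(P2,Q,feed=.2);robot.goto(w(.0,.02,.25),O);st()
im,d,k=shot('w11')
import pickle;pickle.dump((im,d,k),open('w11.pkl','wb'))
for n in ['bottle','keeper']:
    r=cams.find_in(n,'wrist'); print(n,[(x['extent'],round(x['conf'],2)) for x in r[:2]])
```

```text
15.63 [ 0.0261 -0.0001  0.0652] [0.   0.65 0.01] 0.06
17.15 [-2.000e-04  2.050e-02  2.482e-01] [-0.56 -1.09  0.22] 0.06
bottle [([270.6, 84.3, 417.7, 130.3], 0.79)]
keeper [([244.7, 135.5, 265.6, 195.9], 0.59)]
```

View pics/w10.png

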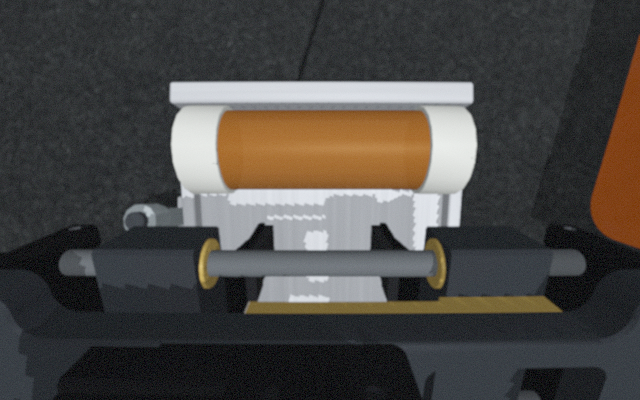

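View pics/w11.png

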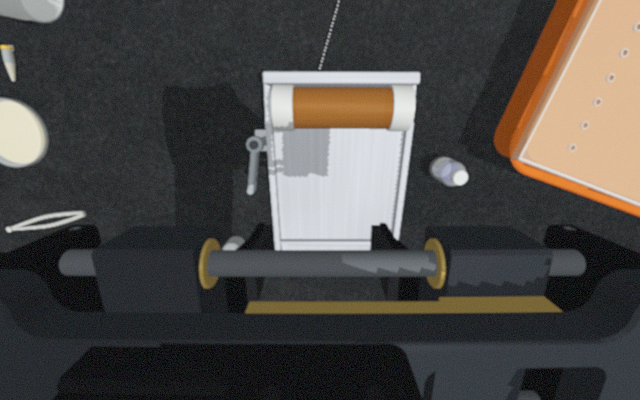

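Run:
```python
from r import *
import pickle
im,d,k=pickle.load(open('w11.pkl','rb'))
P=ray(k,[(255,145),(251,191)],[.075,.075]);L=(P-t)@R;print(L);v=(L[1]-L[0])[:2];print(np.hypot(*v),.5+np.arctan2(-v[1],-v[0]))
print(proj(k,np.array([w(.046,.096,.075),w(.085,.075,.061),w(.085,-.075,.061)])))
z=cv2.resize(im[60:260,220:430,::-1],None,fx=3.6,fy=3,interpolation=cv2.INTER_CUBIC);cv2.imwrite('pics/w11z.png',z)
# plan feasibility
for c in [(.0,.16),(.0,.13),(.01,.10),(.03,.06),(.043,.05)]:
    j=robot.inverse_kinematics(w(c[0]-.0095,c[1]+.015,.074),O);print(c,None if j is None else np.round(j,2))
```

```text
[[ 0.04385159  0.09353289  0.075     ]
 [-0.00895032  0.10148131  0.075     ]]
0.05339680709407459 0.3505889858666773
[[252.66535147 143.04852759]
 [272.1037478  106.82258008]
 [405.62866636 106.86170762]]
(0.0, 0.16) [ 0.05  0.56 -0.58  1.92  0.43  0.78 -2.04]
(0.0, 0.13) [ 0.1   0.56 -0.57  1.92  0.42  0.78 -1.98]
(0.01, 0.1) [ 0.14  0.57 -0.56  1.9   0.42  0.79 -1.92]
(0.03, 0.06) [ 0.19  0.61 -0.55  1.84  0.42  0.82 -1.85]
(0.043, 0.05) [ 0.2   0.62 -0.55  1.8   0.42  0.84 -1.83]
```

View pics/w11z.png

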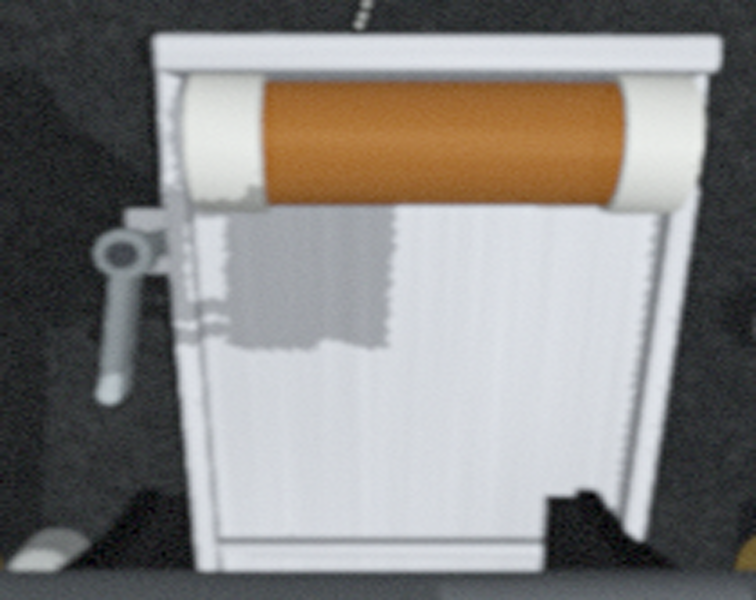

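Run:
```python
from r import *
robot.set_gripper(0.0)
piv=np.array([.045,.095]);r=.045
def tc(f,z=.074):
    a=np.array([-np.cos(f),-np.sin(f)]);n=np.array([np.sin(f),-np.cos(f)])
    C=piv+r*a-.0035*n;return w(C[0]-.0095,C[1]+.015,z)
s=w(-.0095,.140+.015,.2);robot.goto(s,O)
print(robot.move_straight(w(-.0095,.155,.074),O,feed=.12,force_limit=15));st();shot('w12')
print(robot.move_straight(tc(0),O,feed=.06,force_limit=15));st()
shot('w13')
```

```text
False
20.32 [-0.0088  0.1551  0.0748] [ 0.08 -0.65  0.63] 0.0
False
21.21 [-0.0094  0.1137  0.074 ] [-0.81 -0.24  0.43] -0.0
```

View pics/w12.png

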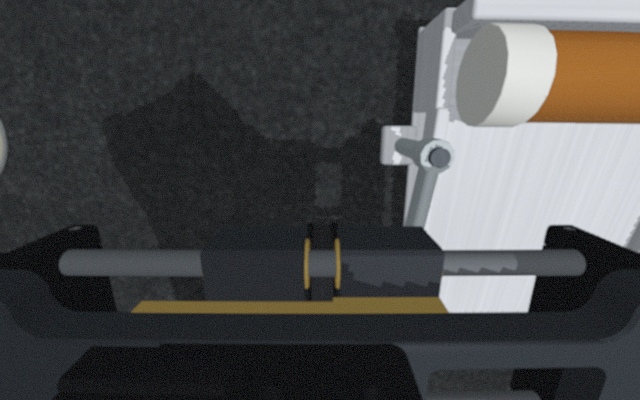

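View pics/w13.png

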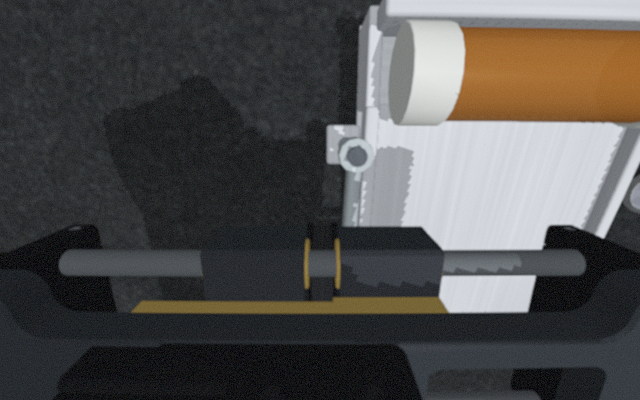

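Run:
```python
from r import *
piv=np.array([.045,.095]);r=.045
def tc(f,z=.074):
    a=np.array([-np.cos(f),-np.sin(f)]);n=np.array([np.sin(f),-np.cos(f)])
    C=piv+r*a-.0035*n;return w(C[0]-.0095,C[1]+.015,z)
for f in (.3,.6,.9,1.2,1.45):
    h=robot.move_straight(tc(f),O,feed=.05,force_limit=15);st()
    if h: print('hit',f);break
shot('w14')
```

```text
21.68 [-0.0084  0.0993  0.074 ] [ 0.76 -0.81 -0.89] 0.001
22.09 [-0.0033  0.0868  0.074 ] [0.89 0.14 1.19] 0.001
22.51 [0.0052 0.0765 0.074 ] [ 0.48  0.6  -0.3 ] 0.001
22.93 [0.0164 0.0691 0.074 ] [ 0.5  -0.66 -0.41] 0.0
23.3 [0.0271 0.0656 0.074 ] [ 0.11  0.28 -0.44] 0.0
```

View pics/w14.png

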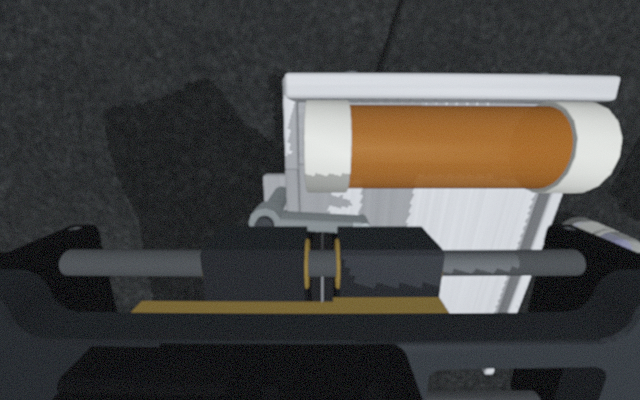

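The keeper is swung nearly across, with its hub at (265,222) and arm running to (365,222). Next I push it to its end stop.

Run:
```python
from r import *
tgt=w(.0271+.016,.0656,.074)
print(robot.move_straight(tgt,O,feed=.02,force_limit=8));st();shot('w15')
```

```text
True
23.79 [0.03   0.0655 0.0732] [ 0.32 -0.32 -0.07] 0.001
```

View pics/w15.png

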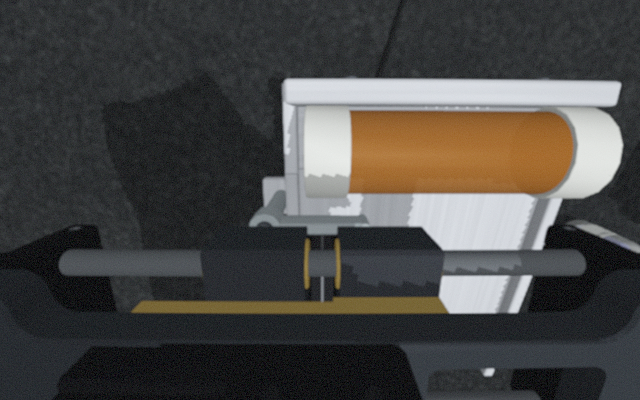

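Run:
```python
from r import *
tgt=w(.0271+.016,.0656,.074)
print(robot.move_straight(tgt,O,feed=.02,force_limit=15));st()
o=w(.0,.075,.074);robot.move_straight(o,O,feed=.06)
robot.move_straight(o+[0,0,.15],O,feed=.2);robot.goto(w(-.04,.02,.30),O);st()
im,d,k=shot('w16')
import pickle;pickle.dump((im,d,k),open('w16.pkl','wb'))
z=cv2.resize(im[40:260,210:440,::-1],None,fx=2.7,fy=2.7,interpolation=cv2.INTER_CUBIC);cv2.imwrite('pics/w16z.png',z)
for n in ['bottle','keeper']:
    r=cams.find_in(n,'wrist'); print(n,[(x['extent'],round(x['conf'],2)) for x in r[:2]])
for q in (1.8,1.9,2.0,2.07):
    f=q-.5;print(q,proj(k,np.array([w(.046,.096,.075),w(.046-.0575*np.cos(f),.096-.0575*np.sin(f),.075)])).round(1).tolist())
cv2.imwrite('pics/top16.png',cams.read_camera('top')[0][:,:,::-1])
```

```text
True
24.25 [0.0301 0.0654 0.0721] [0.63 0.21 0.77] 0.001
26.31 [-0.0406  0.0195  0.2992] [-0.21  0.18 -0.61] 0.001
bottle [([275.3, 52.7, 404.9, 98.1], 0.69)]
keeper [([254.1, 100.9, 306.9, 116.7], 0.97)]
1.8 [[260.9, 107.5], [305.5, 120.2]]
1.9 [[260.9, 107.5], [306.5, 115.6]]
2.0 [[260.9, 107.5], [307.0, 110.8]]
2.07 [[260.9, 107.5], [307.0, 107.5]]
```

View pics/w16z.png

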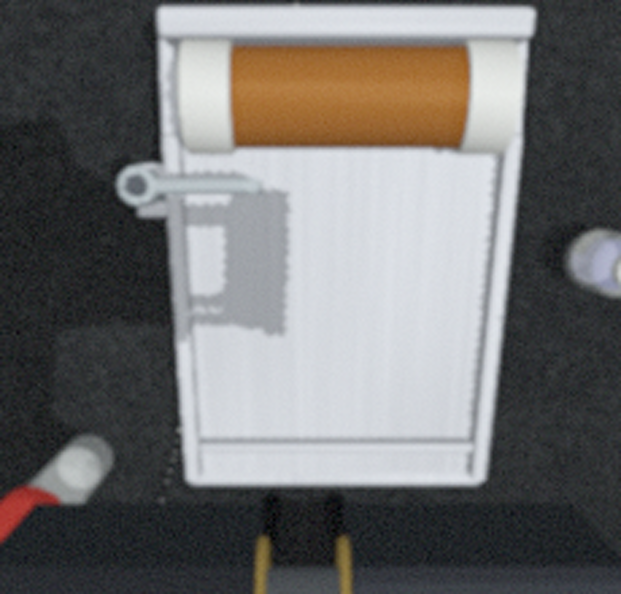

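View pics/top16.png

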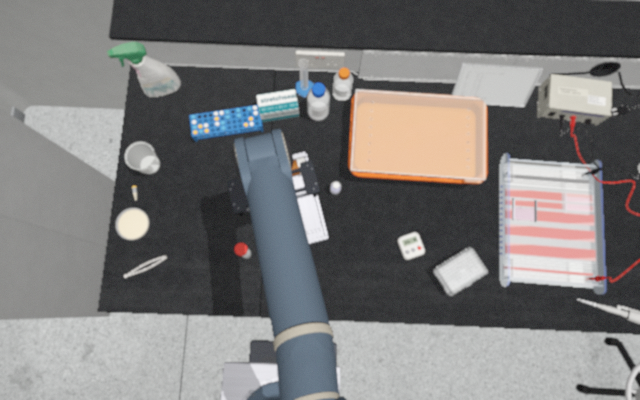

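Run:
```python
from r import *
robot.finish_job()
```

```text
the job is handed in; nothing more can be done
```

I pushed the bottle up the ramp into the seat, closed the keeper behind it, and handed the job in at about 26.5 s. `finish_job` gives no verdict.

- **Push:** I pushed with two fingertips behind the barrel at about 0.035 m/s mean. Partway up, with vertical fingers, the bottle jammed between the fingers and the slope. The 10 N and 20 N force limits stopped the move there. I kept the fingers behind the bottle and tilted the tool back 16°, after which it rolled up square with almost no force and dropped over the crest.
- **Bottle check:** After the fingers backed away, two wrist pictures showed the bottle resting against the end stop and not following them.
- **Keeper:** I pushed it round with closed fingers until it met its end stop, at the same place with 8 N and again with 15 N. The last picture shows it straight across behind the bottle, where the angle for closed (2.07 rad) should put it.
- **Other items:** In the last top picture the tube, dye bottle and timer are where they started, and the robot is touching nothing.
- **Measurement disagreement:** The ramp poses I measured from the top and wrist cameras differed by about 3–5 mm. I allowed for that in the clearances.

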